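# Size a collar on the taper gauge and set the clearance dial by clicks

## Task

Take the collar from the blue pad, slide it down the stepped taper gauge until it stops and leave it sitting there: the colour of the step it rests on tells the setting, green 2, yellow 3, red 4. Then turn the black dial knob clockwise to its stop and count that many clicks back (anticlockwise), and let go. Leave the two spare collars on their board and the tape roll where they are.

Things in the scene. Friction and masses are not known exactly. Their poses are not given: they have to be found in the camera images.
- collar_a_center (a point): centre (half-way up) of steel collar A: a ring 60 mm outside diameter, 34 mm high, standing flat, z along its axis, 0.25 kg. The three collars are alike outside; their bores (radius 12, 16.5 or 21 mm) differ; the gauge tells which. Any of them may stand on the blue pad: that one is the job; the other two stand on the wooden board as spares.
- collar_b_center (a point): centre (half-way up) of steel collar B: a ring 60 mm outside diameter, 34 mm high, standing flat, z along its axis, 0.25 kg. The three collars are alike outside; their bores (radius 12, 16.5 or 21 mm) differ; the gauge tells which. Any of them may stand on the blue pad: that one is the job; the other two stand on the wooden board as spares.
- collar_c_center (a point): centre (half-way up) of steel collar C: a ring 60 mm outside diameter, 34 mm high, standing flat, z along its axis, 0.25 kg. The three collars are alike outside; their bores (radius 12, 16.5 or 21 mm) differ; the gauge tells which. Any of them may stand on the blue pad: that one is the job; the other two stand on the wooden board as spares.
- collar_a: the same collar A; origin at the centre of its underside
- collar_b: the same collar B; origin at the centre of its underside
- collar_c: the same collar C; origin at the centre of its underside
- gauge: fixed stepped taper gauge, origin under its centre, z up. Foot disc radius 45, z 0 to 8 mm; red step radius 23.5, z 8 to 28; yellow radius 19, z 28 to 42; green radius 14.5, z 42 to 56 (1.5 mm bevels); steel nose radius 10, z 56 to 78, bevelled 6 mm. Collars rest on the first step wider than the bore: bore radius 12 on green (collar centre at z 73), 16.5 on yellow (59), 21 on red (45).
- pad: fixed blue pad 100 x 100 x 10 mm, origin at the centre of its underside on the bench; the collar to be sized stands at its middle
- board: fixed light wooden board 85 x 180 x 10 mm behind, origin at the centre of its underside; the two spare collars stand on it
- dial: fixed grey dial block 150 x 135 mm, 44 mm high, origin at the centre of its underside; the knob's upright axis goes through it. A brass click plunger stands on its -x side, up to z 60, 47 to 72 mm from the axis.
- knob_grip (a point): point on the knob's axis, 17 mm below the knob's top, at a good height to grip: round black fluted knob, 50 mm diameter, from 18 mm below this point to 17 mm above it, over an aluminium skirt of 88 mm diameter that turns with it. It turns with the knob.
- knob_mark (a point): red line on the knob's skirt, 34 mm from the axis; at the stop it points at the plunger, and thin black marks on the skirt stand one click apart
- knob (a joint): angle of the knob in rad: 0 at the clockwise stop, growing anticlockwise seen from above, up to 2.6. It clicks into place every 20 degrees (0.349 rad) counted from the stop (0, 0.349, 0.698, ...). Getting over a click takes about 0.15 to 0.2 N m; the stop is hard and gives way no further.
- tape_center (a point): centre of a roll of blue masking tape, 80 mm across, 48 mm high, that only stands by
Mind the look-alikes: they are no part of the job. Leave any orange look-alike of the gauge alone. What is shaped like the collar_c but turquoise is not meant.

How it is judged:
On the way, in this order (a step that is already met when the one before it is completed fails the run):
1. the collar from the pad sits flat on its step of the gauge, let go, the spares still on their board (((horizontal distance between collar_a_center and gauge below 0.004 m and angle between collar_a_center's own z axis and vertical below 0.08 rad and contact force between the fingers and collar_a below 0.5 N and distance of each of collar_b_center, collar_c_center from where it was at the start of the episode below 0.02 m) or (horizontal distance between collar_b_center and gauge below 0.004 m and angle between collar_b_center's own z axis and vertical below 0.08 rad and contact force between the fingers and collar_b below 0.5 N and distance of each of collar_a_center, collar_c_center from where it was at the start of the episode below 0.02 m) or (horizontal distance between collar_c_center and gauge below 0.004 m and angle between collar_c_center's own z axis and vertical below 0.08 rad and contact force between the fingers and collar_c below 0.5 N and distance of each of collar_a_center, collar_b_center from where it was at the start of the episode below 0.02 m)) and (((horizontal distance between collar_a_center and gauge below 0.004 m and z of collar_a_center in the frame of gauge between 0.069 and 0.077 m) or (horizontal distance between collar_b_center and gauge below 0.004 m and z of collar_b_center in the frame of gauge between 0.069 and 0.077 m) or (horizontal distance between collar_c_center and gauge below 0.004 m and z of collar_c_center in the frame of gauge between 0.069 and 0.077 m)) or ((horizontal distance between collar_a_center and gauge below 0.004 m and z of collar_a_center in the frame of gauge between 0.055 and 0.063 m) or (horizontal distance between collar_b_center and gauge below 0.004 m and z of collar_b_center in the frame of gauge between 0.055 and 0.063 m) or (horizontal distance between collar_c_center and gauge below 0.004 m and z of collar_c_center in the frame of gauge between 0.055 and 0.063 m)) or ((horizontal distance between collar_a_center and gauge below 0.004 m and z of collar_a_center in the frame of gauge between 0.041 and 0.049 m) or (horizontal distance between collar_b_center and gauge below 0.004 m and z of collar_b_center in the frame of gauge between 0.041 and 0.049 m) or (horizontal distance between collar_c_center and gauge below 0.004 m and z of collar_c_center in the frame of gauge between 0.041 and 0.049 m))) and horizontal distance between each of collar_a_center, collar_b_center, collar_c_center and pad above 0.08 m), for 0.2 s.
2. the knob is turned clockwise to its stop (within 0.06 rad) (value of joint knob below 0.06 rad), for 0.1 s.
At the end, for the whole second after the job is handed in: The job collar sits level and released on its gauge step (height 4 mm, axis 4 mm, tilt 0.08 rad); the knob rests 2 (green), 3 (yellow) or 4 (red) clicks back from its stop (0.698, 1.047 or 1.396 rad, within 0.12); spare collars within 20 mm and tape roll within 30 mm of their starts (((horizontal distance between collar_a_center and gauge below 0.004 m and angle between collar_a_center's own z axis and vertical below 0.08 rad and contact force between the fingers and collar_a below 0.5 N and distance of each of collar_b_center, collar_c_center from where it was at the start of the episode below 0.02 m and linear speed of collar_a below 0.02 m/s) or (horizontal distance between collar_b_center and gauge below 0.004 m and angle between collar_b_center's own z axis and vertical below 0.08 rad and contact force between the fingers and collar_b below 0.5 N and distance of each of collar_a_center, collar_c_center from where it was at the start of the episode below 0.02 m and linear speed of collar_b below 0.02 m/s) or (horizontal distance between collar_c_center and gauge below 0.004 m and angle between collar_c_center's own z axis and vertical below 0.08 rad and contact force between the fingers and collar_c below 0.5 N and distance of each of collar_a_center, collar_b_center from where it was at the start of the episode below 0.02 m and linear speed of collar_c below 0.02 m/s)) and ((((horizontal distance between collar_a_center and gauge below 0.004 m and z of collar_a_center in the frame of gauge between 0.069 and 0.077 m) or (horizontal distance between collar_b_center and gauge below 0.004 m and z of collar_b_center in the frame of gauge between 0.069 and 0.077 m) or (horizontal distance between collar_c_center and gauge below 0.004 m and z of collar_c_center in the frame of gauge between 0.069 and 0.077 m)) and value of joint knob between 0.578 and 0.818 rad) or (((horizontal distance between collar_a_center and gauge below 0.004 m and z of collar_a_center in the frame of gauge between 0.055 and 0.063 m) or (horizontal distance between collar_b_center and gauge below 0.004 m and z of collar_b_center in the frame of gauge between 0.055 and 0.063 m) or (horizontal distance between collar_c_center and gauge below 0.004 m and z of collar_c_center in the frame of gauge between 0.055 and 0.063 m)) and value of joint knob between 0.927 and 1.167 rad) or (((horizontal distance between collar_a_center and gauge below 0.004 m and z of collar_a_center in the frame of gauge between 0.041 and 0.049 m) or (horizontal distance between collar_b_center and gauge below 0.004 m and z of collar_b_center in the frame of gauge between 0.041 and 0.049 m) or (horizontal distance between collar_c_center and gauge below 0.004 m and z of collar_c_center in the frame of gauge between 0.041 and 0.049 m)) and value of joint knob between 1.276 and 1.516 rad)) and velocity of joint knob between -0.05 and 0.05 rad/s and distance of tape_center from where it was at the start of the episode below 0.03 m and horizontal distance between each of collar_a_center, collar_b_center, collar_c_center and pad above 0.08 m); the robot touches nothing.
It fails at once if the tape roll is pushed away (30 mm) (distance of tape_center from where it was at the start of the episode above 0.03 m).
It also fails if it takes over 72 s, if anything falls off the work surface, if the arm or the gripper's body presses on something with over 40 N, if the wrist force passes 120 N, or if a joint passes its speed limit or range.

## Robot

A 6-joint arm with a two-finger parallel gripper is mounted at the origin on a cart in front of the work surface, level with it; the furniture and walls round the work are solid. World frame = base frame: x ahead of the robot, y to its left, z up, the work surface at z = 0. Lengths are in m, angles in rad, forces in N, time in s.
With the tool pointing down it reaches from about 0.35 to 0.8 m from the base axis. Payload 7.3 kg.
Tool frame: the origin (TCP) lies midway between the tips of the shut fingers; the grasp point (between the pads) lies manip.tcp_to_grasp behind it (manip.tcp_to_grasp is the distance from the TCP to the grasp point, in m); z points along the fingers, y is the line along which they close (so a half turn about z gives the same grasp; the last joint's range is limited). The gripper opens to 85 mm and grips with 20 to 120 N. Pads are 22 mm wide; open, the fingers measure 114 mm over their backs; the gripper's body (76 mm by 85 mm) begins 54 mm behind the grasp point. The pads swing forward as they close: fully open they stand 13 mm farther back than shut.
Start: joints at [-1.331, 0.342, 1.524, -0, 1.275, -0.146], TCP at [0.198, -0.486, 0.231] pointing down, gripper open.
Joint ranges: [-2.53, 2.53], [-0.77, 2.02], [0.04, 2.7], [-1, 4.14], [0.28, 2.66], [-3.11, 3.11]. Speed limits (rad/s): [2.57, 2.57, 3.14, 3.14, 3.14, 3.14].

## Interface

Orientations are given as a unit quaternion [w, x, y, z].
In Python, from rig import status, viewer, manip gives the robot as it stands. The module is installed in compiled form; this text tells all that it offers.
- The arm moves only by the tool apply_moves, never from a script. Its argument "commands" is a list of rows, each a list of 3 entries, a list of its own where there are three numbers: the shift along the tool's x, y, z in cm, then the turn about the tool's z in units of 6 degrees (1.0 is 6 degrees), then the opening, from -1 (shut) to 1 (fully open), so that 0 is half open. In form: [[[tx, ty, tz], roll, jaw], ...]. A call has 1 to 8 rows; each row is the pose to reach, as a shift and turn from the pose commanded when the call began, along the tool's axes at that moment; what a row does not reach only later rows make up. A row lasts 1/10 s, in which the tool goes at most 50 mm and 8.59 degrees, less where a joint would pass 70% of its speed; a pose out of reach is approached as far as the arm can. A call with a gripper value outside its range is refused whole. The fingers move at their own pace and stop on an object; "grip_force" is the grip in N (left out, the last holds). Time passes only in rows, so rows that repeat a pose let the fingers close. It gives the time, the measured TCP pose, the force, the opening and the grip force at its end, in the units of the state.
- status.get_obs(): the state, without advancing time (a new reading comes with each control period).
- viewer.camera(name): name is "scene" or "top" or "wrist"; returns (picture, depth): 384x512x3 uint8, red, green, blue; 384x512 float32, m along the optical axis (not along the pixel's ray), 0 where there is no reading.
- viewer.get_calibration(name): a dict with "camera_matrix" (3x3 intrinsics, pixels), "world_from_camera" (4x4, takes a point from camera to world coordinates). Camera axes: x right, y down, z forward; pixel columns grow to the right and rows downward; lengths in m; the calibration is good to about 2 mm. The wrist camera is an equidistant fisheye: a pixel r from the principal point sees the ray r / f radians off the axis. A picture is of the moment at which its call begins: read the wrist's pose just before it. get_calibration takes no time and is no camera call; for the wrist camera it gives the pose at the moment of the call.
- manip.close_job(): hands the job in; it is judged then, once.
The state is a dict: "t": time; "q": joint angles; "dq": joint speeds; "joint_torque": joint torques, N m; "tool_pos": TCP position; "ee_rot": TCP orientation; "ft_force": force on the tool from outside, world axes, zero at the start; "moment": the same for the moment, N m; "width": finger opening in m; "finger_force": force on a finger pad.
Only numpy, scipy, OpenCV 4.12 (cv2) and the standard library are available. Lean on these libraries where they do the work, as an engineer would, in place of code of your own. Each camera call takes 0.05 s, during which the arm holds its last target. There are 200 camera calls.

## Working session

There is one attempt and no reset: what is moved stays moved. The work goes in short steps, Python scripts to look and compute and a tool call to move; the robot and the scene stay as the last step left them, time stands still between calls to the robot, and variables do not carry over. Pictures are saved under pics/ and viewed, at most 10 in all, crops included, and the job is handed in when it is done.

Besides the shell and the picture viewer there is one more tool, called after "Request:" as name(argument=value, ...) on one line, values as JSON. apply_moves: Moves the arm, as the interface text tells. Its arguments: {"type":"object","properties":{"commands":{"type":"array"},"grip_force":{"type":"number"}},"required":["commands"]}

```bash
mkdir -p pics
cat > h.py <<'E'
import numpy as np, cv2
from rig import status, viewer, manip
def snap(n):
    cal=viewer.get_calibration(n); im,d=viewer.camera(n); return im,d,cal
def pts(im,d,cal):
    K=np.array(cal["camera_matrix"]);T=np.array(cal["world_from_camera"])
    v,u=np.mgrid[:384,:512]
    c=np.stack([(u-K[0,2])/K[0,0]*d,(v-K[1,2])/K[1,1]*d,d],-1)
    return c@T[:3,:3].T+T[:3,3]
E
python3 - <<'E'
from h import *
print(status.get_obs(),manip.tcp_to_grasp)
o=[]
for n in("scene","top"):
    im,d,c=snap(n);np.savez(f"{n}0.npz",im=im,d=d,K=c["camera_matrix"],T=c["world_from_camera"])
    print(n,c); cv2.imwrite(f"pics/{n}0.png",cv2.resize(im[:,:,::-1],(800,600)))
E
```

```text
{'t': 0.0, 'q': array([-1.33096120e+00,  3.42737979e-01,  1.52506022e+00, -2.86711185e-05,
        1.27541506e+00, -1.46005647e-01]), 'dq': array([-0.00068318,  0.00080194, -0.00054526,  0.00075395, -0.00086022,
       -0.00164866]), 'joint_torque': array([ 3.04965899e-03, -4.33668959e+01, -2.46010512e+01,  8.96869565e-07,
        7.67641235e-03,  2.85589195e-06]), 'tool_pos': array([ 0.19748491, -0.48598017,  0.23060298]), 'ee_rot': array([-8.08767117e-04,  9.81447383e-01,  1.91729962e-01, -5.16973815e-05]), 'ft_force': array([ 0.69450137, -0.14708071, -0.56872711]), 'moment': array([0.00353108, 0.00359873, 0.01118566]), 'finger_force': 0.0, 'width': 0.08540353979734035} 0.0187
scene {'camera_matrix': array([[376.82623779,   0.        , 258.82329504],
       [  0.        , 376.82623779, 193.00871229],
       [  0.        ,   0.        ,   1.        ]]), 'world_from_camera': array([[-0.84120555, -0.35275118,  0.40980463,  0.16752684],
       [-0.54070537,  0.5534084 , -0.63354309,  0.54590469],
       [-0.00330625, -0.75452352, -0.65626468,  0.73781667],
       [ 0.        ,  0.        ,  0.        ,  1.        ]])}
top {'camera_matrix': array([[480.31859913,   0.        , 258.52491485],
       [  0.        , 480.31859913, 187.61838731],
       [  0.        ,   0.        ,   1.        ]]), 'world_from_camera': array([[-9.81290529e-03, -9.97042376e-01,  7.62247136e-02,
         4.57077666e-01],
       [-9.99951779e-01,  9.81353884e-03, -3.66259502e-04,
        -7.83895768e-02],
       [-3.82857943e-04, -7.62246321e-02, -9.97090597e-01,
         1.38756756e+00],
       [ 0.00000000e+00,  0.00000000e+00,  0.00000000e+00,
         1.00000000e+00]])}
```

View pics/scene0.png

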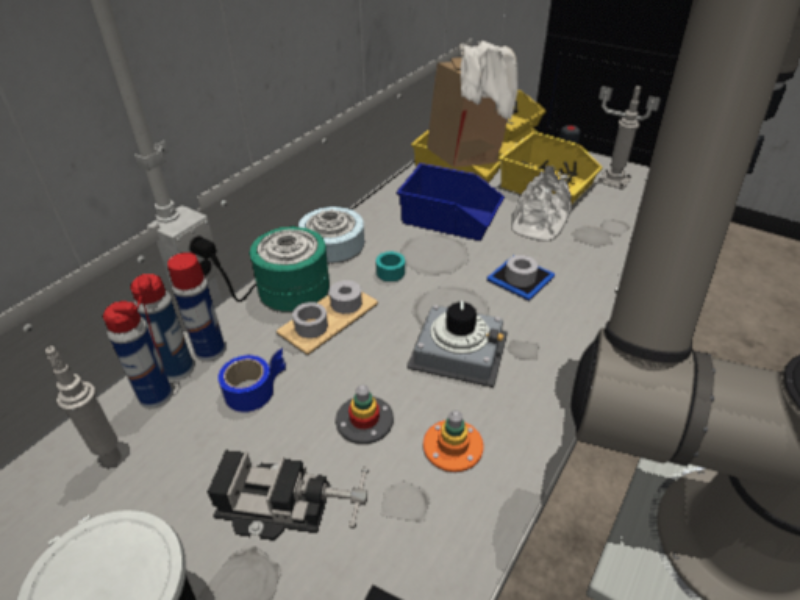

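View pics/top0.png

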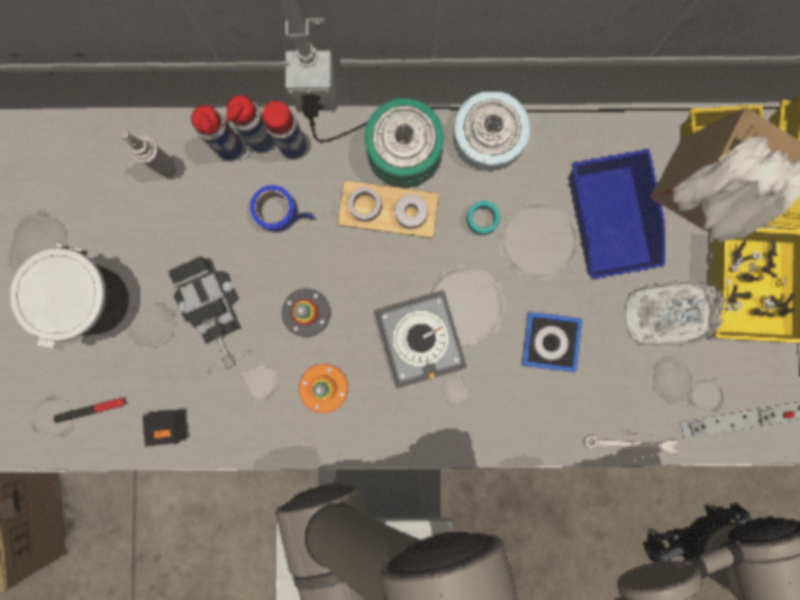

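The scene view shows the gauge with the dark foot at (365,405), the orange look-alike at (453,435), the dial at (460,335) and the pad collar at (521,270). In the top view they are at: pad collar (551,343), gauge (305,312), dial (420,338), plunger (432,375), spares (365,203) and (411,211).

Run:
```python
from h import *
s=0.64
R={}
for n in("top","scene"):
    z=np.load(n+"0.npz");im,d=z["im"],z["d"];P=pts(im,d,dict(camera_matrix=z["K"],world_from_camera=z["T"]))
    R[n]=(im,d,P)
im,d,P=R["top"]
for nm,u,v in(("pad",551,343),("gauge",305,312),("dial",420,338),("sp1",365,203),("sp2",411,211),("tape",273,208),("plunger",432,375)):
    print(nm,P[int(v*s),int(u*s)].round(4))
tp=P
def near(P,c,r): return (np.hypot(P[...,0]-c[0],P[...,1]-c[1])<r)
c0=tp[int(343*s),int(551*s)][:2]; g0=tp[int(312*s),int(305*s)][:2]; k0=tp[int(338*s),int(420*s)][:2]
sp=[tp[int(203*s),int(365*s)][:2],tp[int(211*s),int(411*s)][:2]]
for n,(im,d,P) in R.items():
    print(n)
    for c in [c0]+sp:
        m=near(P,c,.05)&(P[...,2]>.036)&(P[...,2]<.06)&(d>0)
        q=P[m]; t=q[q[:,2]>np.percentile(q[:,2],90)-.004]
        cc,r=cv2.minEnclosingCircle(t[:,:2].astype(np.float32)*1000)
        rr=np.hypot(*(t[:,:2]*1000-cc).T)
        print(" collar",np.round(cc,1),round(r,1),"z",np.median(t[:,2]).round(4),"inner r pct2",np.percentile(rr,[1,3,8]).round(1),len(t))
    m=near(P,g0,.07)&(P[...,2]>.004)&(P[...,2]<.012); 
    cc,r=cv2.minEnclosingCircle(P[m][:,:2].astype(np.float32)*1000);print(" foot",np.round(cc,1),r)
    m=near(P,g0,.04)&(P[...,2]>.06);q=P[m];print(" nose",q.mean(0).round(4),q[:,2].max() if len(q) else 0,len(q))
    m=near(P,k0,.05)&(P[...,2]>.07);q=P[m];zt=np.percentile(q[:,2],80);t=q[q[:,2]>zt-.004]
    cc,r=cv2.minEnclosingCircle(t[:,:2].astype(np.float32)*1000);print(" knob",np.round(cc,1),r,zt,len(t))
    h=cv2.cvtColor(im,cv2.COLOR_RGB2HSV)
    m=near(P,k0,.05)&((h[...,0]<8)|(h[...,0]>172))&(h[...,1]>110)&(h[...,2]>70);print(" mark",P[m].mean(0).round(4),m.sum())
    m=near(P,k0,.1)&(h[...,0]>10)&(h[...,0]<28)&(h[...,1]>110)&(P[...,2]>.03);print(" plunger",P[m].mean(0).round(4),m.sum())
```

```text
pad [ 0.4697 -0.3454  0.0105]
gauge [0.5279 0.0952 0.0751]
dial [ 0.4792 -0.1036  0.0926]
sp1 [ 0.7337 -0.0065  0.0106]
sp2 [ 0.7151 -0.0934  0.0113]
tape [0.7254 0.1663 0.0014]
plunger [ 0.4137 -0.1255  0.0601]
top
 collar [ 469.6 -339.9] 29.8 z 0.0447 inner r pct2 [16.8 17.1 18.2] 154
 collar [725.2  -7.1] 29.1 z 0.0459 inner r pct2 [20.4 21.3 21.7] 94
 collar [723.4 -91.7] 41.7 z 0.0459 inner r pct2 [3.6 7.  9.9] 166
 foot [525.5  94.1] 68.87174224853516
 nose [0.5299 0.1022 0.0736] 0.08208036705512356 47
 knob [457.1 -78.4] 9.999999747378752e-05 1.3875675620123336 797
 mark [ 0.4571 -0.0784  1.3876] 3
 plunger [ 0.4427 -0.0938  0.9437] 27
scene
 collar [ 469.8 -338.6] 30.5 z 0.0426 inner r pct2 [16.5 16.6 17.7] 141
 collar [737.1 -11.5] 44.3 z 0.0427 inner r pct2 [ 9.4 11.5 13.7] 148
 collar [723.5 -91.4] 41.4 z 0.043 inner r pct2 [ 3.6  5.7 10.5] 201
 foot [529.6 104.2] 45.02389907836914
 nose [0.5275 0.1069 0.0707] 0.07710711017349836 71
 knob [ 478.6 -105.5] 25.67380714416504 0.0933973229847453 203
 mark [nan nan nan] 0
 plunger [ 0.4138 -0.1234  0.0552] 13<stdin>:28: RuntimeWarning: Mean of empty slice.
  ret = um.true_divide(
```

```bash
cat >> h.py <<'E'
def go(x,y,z,head=None):
    """print shift in tool axes (cm) and roll units to reach world TCP x,y,z"""
    from scipy.spatial.transform import Rotation as Ro
    o=status.get_obs();w,a,b,c=o["ee_rot"];R=Ro.from_quat([a,b,c,w]).as_matrix()
    s=R.T@(np.array([x,y,z])-o["tool_pos"])*100
    h=np.degrees(np.arctan2(R[1,0],R[0,0]))
    print("shift",s.round(2),"head",h.round(2),"roll",None if head is None else round((h-head)/6,2),"t",round(o["t"],2),"pos",o["tool_pos"].round(4))
E
python3 -c "
from h import *
go(.43,-.339,.19)"
```

```text
shift [27.07 -4.87  4.08] head 22.1 roll None t 0.1 pos [ 0.1975 -0.4861  0.2307]
```

Request:
apply_moves(commands=[[[5,-1,1],0,1],[[10,-2,2],0,1],[[15,-3,3],0,1],[[20,-4,4],0,1],[[25,-4.9,4.1],0,1],[[27,-4.9,4.1],0,1],[[27,-4.9,4.1],0,1]])

```text
t: 0.8
tool_pos: [0.432, -0.3371, 0.1896]
ee_rot: [-0.0, 0.981, 0.194, 0.0]
ft_force: [-0.3, -0.0, -0.4]
width: 0.0853
finger_force: 0.0
```

Run:
```python
from h import *
go(.47,-.339,.19)
im,d,c=snap("wrist");np.savez("w1.npz",im=im,d=d,K=c["camera_matrix"],T=c["world_from_camera"]);print(c)
cv2.imwrite("pics/w1.png",im[:,:,::-1])
```

```text
shift [ 3.45  1.62 -0.04] head 22.37 roll None t 0.8 pos [ 0.432  -0.3371  0.1896]
{'camera_matrix': array([[297.31863964,   0.        , 256.161816  ],
       [  0.        , 297.31863964, 194.92138707],
       [  0.        ,   0.        ,   1.        ]]), 'world_from_camera': array([[ 3.81302119e-01, -8.91593106e-01, -2.44275313e-01,
         4.92801548e-01],
       [-9.24450240e-01, -3.67940951e-01, -1.00056038e-01,
        -3.11331950e-01],
       [-6.69616833e-04,  2.63971951e-01, -9.64530124e-01,
         3.31506647e-01],
       [ 0.00000000e+00,  0.00000000e+00,  0.00000000e+00,
         1.00000000e+00]])}
```

View pics/w1.png

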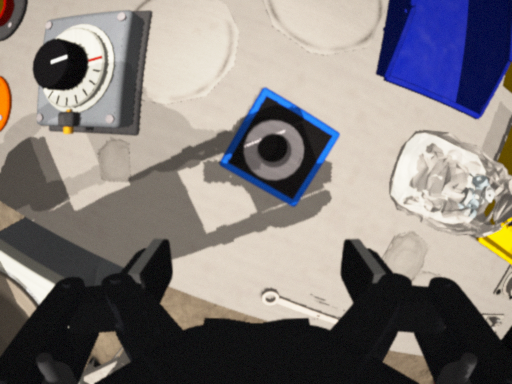

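The wrist view shows the pad collar at (273,149), and the dial knob at (62,65) with its red mark at (96,60) and the plunger at (68,120).

```bash
cat >> h.py <<'E'
def rays(uv,cal):
    uv=np.asarray(uv,float).reshape(-1,1,2)
    n=cv2.fisheye.undistortPoints(uv,np.array(cal["camera_matrix"]),np.zeros(4))[:,0]
    return np.c_[n,np.ones(len(n))]
def onplane(uv,z,cal):
    T=np.array(cal["world_from_camera"]);r=rays(uv,cal)@T[:3,:3].T
    return T[:3,3]+r*((z-T[2,3])/r[:,2])[:,None]
def wpts(d,cal):
    T=np.array(cal["world_from_camera"]);v,u=np.mgrid[:384,:512]
    r=rays(np.stack([u,v],-1),cal).reshape(384,512,3)
    return (r*d[...,None])@T[:3,:3].T+T[:3,3]
def circ(q):
    A=np.c_[2*q[:,:2],np.ones(len(q))];s=np.linalg.lstsq(A,(q[:,:2]**2).sum(1),rcond=None)[0]
    return s[:2],np.sqrt(s[2]+s[0]**2+s[1]**2)
def disc(P,d,c,rad,z0,z1):
    """outer contour circle of the points between z0 and z1 near c"""
    m=((np.hypot(P[...,0]-c[0],P[...,1]-c[1])<rad)&(P[...,2]>z0)&(P[...,2]<z1)&(d>0)).astype(np.uint8)
    k,_=cv2.findContours(m,cv2.RETR_CCOMP,cv2.CHAIN_APPROX_NONE)
    return m,sorted(k,key=len)[::-1]
E
python3 - <<'E'
from h import *
z=np.load("w1.npz");cal=dict(camera_matrix=z["K"],world_from_camera=z["T"]);im,d=z["im"],z["d"];P=wpts(d,cal)
def rep(n,c,rad,z0,z1):
    m,k=disc(P,d,c,rad,z0,z1);zz=np.median(P[m>0][:,2])
    print(n,"z",zz.round(4),m.sum())
    for q in k[:2]:
        cc,r=circ(onplane(q[:,0],zz,cal));print("  circle",cc.round(4),r.round(4))
rep("collar",(.47,-.339),.045,.038,.055)
rep("knob",(.4786,-.1055),.04,.085,.11)
rep("skirt",(.4786,-.1055),.06,.045,.065)
h=cv2.cvtColor(im,cv2.COLOR_RGB2HSV);v,u=np.mgrid[:384,:512]
m=(np.hypot(u-96,v-60)<15)&((h[...,0]<8)|(h[...,0]>172))&(h[...,1]>110)
mk=onplane(np.c_[u[m],v[m]],.057,cal).mean(0);print("mark",mk,m.sum())
m=(np.hypot(u-68,v-122)<15)&(h[...,0]>10)&(h[...,0]<28)&(h[...,1]>120)
pl=P[m].mean(0);print("plunger",pl)
go(.47,-.339,.09)
E
```

```text
collar z 0.0431 1974
  circle [ 0.4688 -0.3395] 0.029
  circle [ 0.4688 -0.3393] 0.0165
knob z 0.093 1623
  circle [ 0.478 -0.11 ] 0.0255
  circle [ 0.5011 -0.1173] 0.0011
skirt z 0.0576 3454
  circle [ 0.4754 -0.1166] 0.043
  circle [ 0.4963 -0.1194] 0.0012
mark [ 0.4931524  -0.13514779  0.057     ] 27
plunger [ 0.41579958 -0.12727522  0.05708145]
shift [3.65 1.59 9.97] head 22.3 roll None t 0.85 pos [ 0.4303 -0.3382  0.1897]
```

Request:
apply_moves(commands=[[[3.5,1.6,3],0,1],[[3.5,1.6,7],0,1],[[3.5,1.6,11],0,1],[[3.5,1.6,14],0,1],[[3.5,1.6,16],0,1],[[3.5,1.6,17.6],0,1],[[3.5,1.6,18.0],0,1],[[3.5,1.6,18.0],0,1]])

```text
t: 1.65
tool_pos: [0.4668, -0.3416, 0.01]
ee_rot: [-0.0, 0.982, 0.191, -0.0]
ft_force: [-0.0, 0.0, -0.3]
width: 0.0855
finger_force: 0.0
```

Run:
```python
from h import *
go(.4688,-.3394,.008)
```

```text
shift [ 0.27 -0.13  0.2 ] head 22.04 roll None t 1.65 pos [ 0.4668 -0.3416  0.01  ]
```

Request:
apply_moves(commands=[[[0.2,-0.1,0.1],0,0.6],[[0.2,-0.1,0.1],0,0],[[0.2,-0.1,0.1],0,-0.3],[[0.2,-0.1,0.1],0,-0.3],[[0.2,-0.1,0.1],0,-0.3],[[0.2,-0.1,0.1],0,-0.3],[[0.2,-0.1,0.1],0,-0.3]], grip_force=50)

```text
t: 2.35
tool_pos: [0.4698, -0.34, 0.0108]
ee_rot: [0.001, 0.981, 0.192, 0.001]
ft_force: [-1.8, -0.4, 4.2]
width: 0.0591
finger_force: 54.1
```

Request:
apply_moves(commands=[[[0,0,-1],0,-0.3],[[0,0,-4],0,-0.3],[[0,0,-8],0,-0.3],[[0,0,-12],0,-0.3],[[0,0,-16],0,-0.3],[[0,0,-19],0,-0.3],[[0,0,-20],0,-0.3],[[0,0,-20],0,-0.3]])

```text
t: 3.15
tool_pos: [0.4695, -0.3396, 0.2106]
ee_rot: [0.001, 0.981, 0.192, 0.001]
ft_force: [0.4, -0.7, -3.1]
width: 0.0587
finger_force: 55.1
```

Run:
```python
from h import *
go(.50,.06,.21)
im,d,cal=snap("wrist");P=wpts(d,cal);o=status.get_obs()
np.savez("w2.npz",im=im,d=d,K=cal["camera_matrix"],T=cal["world_from_camera"])
cv2.imwrite("pics/w2.png",im[:,:,::-1])
print(o["width"],o["finger_force"])
```

```text
shift [ 1.787e+01 -3.587e+01 -1.000e-02] head 22.12 roll None t 3.15 pos [ 0.4695 -0.3396  0.2106]
0.05941276880371162 55.075160600245
```

View pics/w2.png

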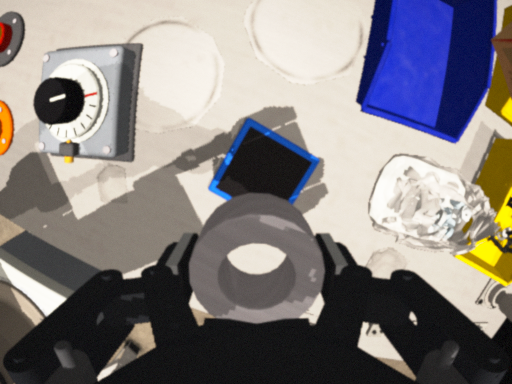

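The collar is held, standing square between the fingers at (258,265), and the pad is empty. Next I go behind the gauge for a close look.

```bash
python3 -c "
from h import *
go(.45,.072,.21)"
```

```text
shift [ 13.72 -38.79  -0.11] head 22.11 roll None t 3.2 pos [ 0.4689 -0.339   0.2087]
```

Request:
apply_moves(commands=[[[1,-4,0],0,-0.3],[[3,-8.5,0],0,-0.3],[[5,-13,0],0,-0.3],[[6.5,-18,0],0,-0.3],[[8,-22.5,0],0,-0.3],[[10,-27,0],0,-0.3],[[11.5,-32,0],0,-0.3],[[13,-36.5,0],0,-0.3]])

```text
t: 4.0
tool_pos: [0.4505, 0.0496, 0.2071]
ee_rot: [-0.001, 0.981, 0.192, -0.002]
ft_force: [1.9, -0.8, -3.1]
width: 0.0592
finger_force: 55.3
```

Request:
apply_moves(commands=[[[0.3,-1.5,0],0,-0.3],[[0.7,-2.3,0],0,-0.3],[[0.7,-2.3,0],0,-0.3],[[0.7,-2.3,0],0,-0.3],[[0.7,-2.3,0],0,-0.3]])

```text
t: 4.5
tool_pos: [0.4503, 0.0705, 0.2088]
ee_rot: [0.0, 0.982, 0.191, -0.0]
ft_force: [-0.8, -0.8, -2.2]
width: 0.059
finger_force: 55.5
```

```bash
cat > g.py <<'E'
from h import *
import sys
n=sys.argv[1]
go(.529,.104,.14)
im,d,cal=snap("wrist");P=wpts(d,cal)
np.savez(n+".npz",im=im,d=d,K=cal["camera_matrix"],T=cal["world_from_camera"])
cv2.imwrite(f"pics/{n}.png",im[:,:,::-1])
T=cal["world_from_camera"];print("cam",T[:3,3].round(4))
h=cv2.cvtColor(im,cv2.COLOR_RGB2HSV)
near=(np.hypot(P[...,0]-.529,P[...,1]-.104)<.035)&(h[...,1]>90)
for nm,lo,hi,zt in(("green",40,95,.056),("yellow",18,33,.042)):
    m=(near&(h[...,0]>lo)&(h[...,0]<hi)&(P[...,2]>.02)).astype(np.uint8)
    if m.sum()<20: print(nm,"none");continue
    q=P[m>0];t=q[q[:,2]>np.percentile(q[:,2],97)-.006]
    cc,r=circ(t);cs,rs=circ(q);print(nm,m.sum(),"z",np.percentile(q[:,2],[50,95]).round(4),"circ",cs.round(4),rs.round(4))
m=(np.hypot(P[...,0]-.529,P[...,1]-.104)<.06)&(P[...,2]>.004)&(P[...,2]<.013)
k,_=cv2.findContours(m.astype(np.uint8),cv2.RETR_EXTERNAL,cv2.CHAIN_APPROX_NONE);k=max(k,key=cv2.contourArea)
W=onplane(k[:,0],.008,cal);cc,r=circ(W)
res=np.hypot(*(W[:,:2]-cc).T)-r;W=W[abs(res)<.003];cc,r=circ(W);print("foot",np.median(P[m][:,2]).round(4),cc.round(4),r.round(4),len(W))
m=(np.hypot(P[...,0]-.529,P[...,1]-.104)<.03)&(P[...,2]>.074)&(P[...,2]<.085);print("nose top",P[m].mean(0).round(4),m.sum(),(np.ptp(P[m],0)).round(4) if m.any() else 0)
E
python3 g.py w3
```

```text
shift [ 8.56 -0.16  6.88] head 22.01 roll None t 4.5 pos [0.4503 0.0705 0.2088]
cam [0.5114 0.096  0.3506]
green 193 z [0.0552 0.3506] circ [0.5268 0.1035] 0.0125
yellow 445 z [0.0412 0.0562] circ [0.5283 0.1041] 0.0167
foot 0.0072 [0.5282 0.1042] 0.0439 218
nose top [0.528  0.1041 0.0761] 184 [0.0144 0.0146 0.0051]
```

View pics/w3.png

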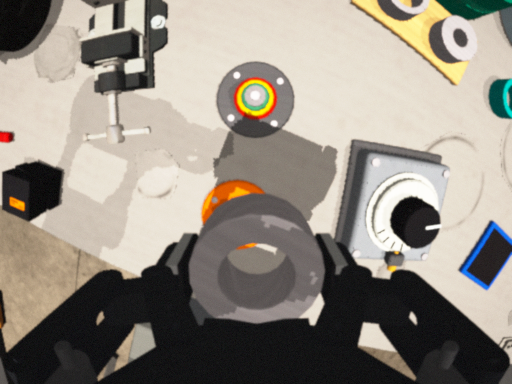

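The gauge with the dark foot is at (255,98), red/yellow/green rings concentric; the held collar is at (257,262) above the orange look-alike. I measure the held collar's centre in this same picture.

```bash
cat > c.py <<'E'
from h import *
import sys
z=np.load(sys.argv[1]+".npz");cal=dict(camera_matrix=z["K"],world_from_camera=z["T"]);im,d=z["im"],z["d"];P=wpts(d,cal)
o=status.get_obs();c=o["tool_pos"];v,u=np.mgrid[:384,:512]
m=(np.hypot(u-257,v-262)<66)&(d>0)&(np.hypot(P[...,0]-c[0],P[...,1]-c[1])<.045)&(P[...,2]>c[2]-.01)&(P[...,2]<c[2]+.08)
zs=P[m][:,2];hh,e=np.histogram(zs,bins=np.arange(c[2]-.01,c[2]+.08,.002));zt=e[hh.argmax()]+.001;print("ring top z-tcp",(zt-c[2]).round(4),hh)
mt=(m&(abs(P[...,2]-zt)<.003));q=P[mt]
zt=np.median(q[:,2])
mm=cv2.morphologyEx(mt.astype(np.uint8),cv2.MORPH_CLOSE,np.ones((3,3)))
k,hi=cv2.findContours(mm,cv2.RETR_CCOMP,cv2.CHAIN_APPROX_NONE)
for kk in sorted(k,key=len)[::-1][:2]:
    W=onplane(kk[:,0],zt,cal);cc,r=circ(W)
    for i in range(3):
        W=W[abs(np.hypot(*(W[:,:2]-cc).T)-r)<.002];cc,r=circ(W)
    print("circle",cc.round(4),r.round(4),len(W),"rel tcp",(cc-c[:2]).round(4),"z",zt.round(4))
    if r<.02: go(c[0]+.5282-cc[0],c[1]+.1041-cc[1],c[2])
# tilt
A=np.c_[q[:,:2]-q[:,:2].mean(0),np.ones(len(q))];print("slope",np.linalg.lstsq(A,q[:,2],rcond=None)[0].round(4))
E
python3 c.py w3
```

```text
ring top z-tcp 0.033 [   0    0    0    0   23   92  138  147  204  275  270  266  284  301
  325  316  345  351  355  419 3853 3944    3    0    0    0    0    0
    0    0    0    0    0    0    0    0    0    0    0    0   36  175
   95   36]
circle [0.4517 0.0715] 0.0278 359 rel tcp [0.0014 0.0011] z 0.241
circle [0.45   0.0711] 0.0162 209 rel tcp [-0.0003  0.0006] z 0.241
shift [ 8.49 -0.13 -0.01] head 22.0 roll None t 4.55 pos [0.4503 0.0705 0.209 ]
slope [-0.002   0.0014  0.241 ]
```

Request:
apply_moves(commands=[[[4,0,2],0,-0.3],[[8,-0.1,4],0,-0.3],[[8.5,-0.1,7],0,-0.3],[[8.5,-0.1,9.5],0,-0.3],[[8.5,-0.1,10.5],0,-0.3],[[8.5,-0.1,10.7],0,-0.3],[[8.5,-0.1,10.7],0,-0.3],[[8.5,-0.1,10.7],0,-0.3]])

```text
t: 5.35
tool_pos: [0.5294, 0.1043, 0.1038]
ee_rot: [0.0, 0.981, 0.191, 0.001]
ft_force: [0.1, -0.3, -2.4]
width: 0.0594
finger_force: 55.5
```

```bash
python3 -c "
from h import *
go(.528,.1037,.044)"
```

```text
shift [-0.17 -0.    5.98] head 22.08 roll None t 5.35 pos [0.5294 0.1043 0.1038]
```

Request:
apply_moves(commands=[[[-0.1,0,1],0,-0.3],[[-0.1,0,2],0,-0.3],[[-0.1,0,3],0,-0.3],[[-0.1,0,3.8],0,-0.3],[[-0.1,0,4.2],0,-0.3],[[-0.1,0,4.2],0,-0.3]])

```text
t: 5.95
tool_pos: [0.5271, 0.1041, 0.0594]
ee_rot: [-0.0, 0.981, 0.192, -0.001]
ft_force: [-0.5, -0.3, -2.6]
width: 0.0596
finger_force: 55.4
```

Request:
apply_moves(commands=[[[0,0,0.2],0,-0.3],[[0,0,0.4],0,-0.3],[[0,0,0.6],0,-0.3],[[0,0,0.6],0,-0.3]])

```text
t: 6.35
tool_pos: [0.5275, 0.1042, 0.0541]
ee_rot: [0.0, 0.981, 0.192, -0.0]
ft_force: [-0.6, 0.5, -2.6]
width: 0.059
finger_force: 55.5
```

Request:
apply_moves(commands=[[[0,0,0.2],0,-0.3],[[0,0,0.4],0,-0.3],[[0,0,0.6],0,-0.3],[[0,0,0.8],0,-0.3],[[0,0,0.8],0,-0.3]])

```text
t: 6.85
tool_pos: [0.5276, 0.1041, 0.046]
ee_rot: [0.0, 0.981, 0.192, -0.0]
ft_force: [1.2, -0.7, -2.3]
width: 0.0595
finger_force: 55.5
```

Request:
apply_moves(commands=[[[0,0,0.1],0,-0.3],[[0,0,0.2],0,-0.3],[[0,0,0.2],0,-0.3],[[0,0,0.2],0,-0.3]])

```text
t: 7.25
tool_pos: [0.5276, 0.1041, 0.0443]
ee_rot: [0.0, 0.981, 0.192, -0.0]
ft_force: [0.5, -0.0, -2.7]
width: 0.0592
finger_force: 55.5
```

Request:
apply_moves(commands=[[[0,0,0.05],0,-0.3],[[0,0,0.1],0,-0.3],[[0,0,0.15],0,-0.3],[[0,0,0.15],0,-0.3]])

```text
t: 7.65
tool_pos: [0.5276, 0.1042, 0.0429]
ee_rot: [0.0, 0.981, 0.192, 0.0]
ft_force: [-0.6, -1.1, -1.3]
width: 0.0593
finger_force: 55.7
```

Essentially at contact (the weight is starting to come off). Release.

Request:
apply_moves(commands=[[[0,0,0.05],0,-0.2],[[0,0,0.05],0,0.4],[[0,0,0.05],0,0.7],[[0,0,0.05],0,1],[[0,0,0.05],0,1],[[0,0,0.05],0,1]])

```text
t: 8.25
tool_pos: [0.5277, 0.1042, 0.0422]
ee_rot: [0.0, 0.981, 0.192, 0.0]
ft_force: [0.3, -0.1, 0.2]
width: 0.085
finger_force: 0.0
```

Request:
apply_moves(commands=[[[0,0,-1],0,1],[[0,0,-4],0,1],[[0,0,-8],0,1],[[-4,0,-12],0,1],[[-7,0,-14],0,1],[[-7,0,-14],0,1],[[-7,0,-14],0,1]])

```text
t: 8.95
tool_pos: [0.4631, 0.0777, 0.1836]
ee_rot: [0.0, 0.982, 0.191, 0.002]
ft_force: [-0.3, -0.8, -0.1]
width: 0.0854
finger_force: 0.0
```

Run:
```python
from h import *
im,d,cal=snap("wrist");P=wpts(d,cal)
np.savez("w4.npz",im=im,d=d,K=cal["camera_matrix"],T=cal["world_from_camera"])
cv2.imwrite("pics/w4.png",im[:,:,::-1])
m,k=disc(P,d,(.528,.104),.04,.07,.081);q=P[m>0];zz=np.median(q[:,2]);print("z",zz)
for kk in k[:2]:
    cc,r=circ(onplane(kk[:,0],zz,cal));print(cc.round(4),r.round(4))
A=np.c_[q[:,:2]-q[:,:2].mean(0),np.ones(len(q))];print("slope",np.linalg.lstsq(A,q[:,2],rcond=None)[0].round(4))
go(.478,-.107,.2)
```

```text
z 0.07490719651420674
[0.5259 0.1045] 0.0291
[0.5261 0.1047] 0.0164
slope [ 0.0152 -0.0016  0.0748]
shift [-5.58 17.69 -1.74] head 22.09 roll None t 9.0 pos [0.4633 0.0779 0.1826]
```

View pics/w4.png

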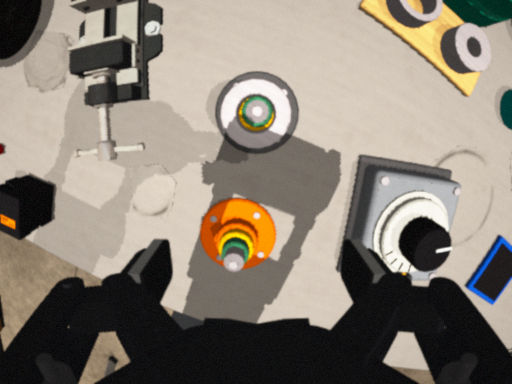

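The released collar at (257,112) sits level on the yellow step: its top is at z 0.075 (0.076 expected), 1–2 mm off the axis. So the setting is 3 clicks. Next the knob, with the heading turned to 60° to stay clear of the plunger.

```bash
python3 -c "
from h import *
go(.443,-.168,.19,60)"
```

```text
shift [-11.12  22.02  -0.74] head 22.09 roll -6.32 t 9.0 pos [0.4633 0.0779 0.1826]
```

Request:
apply_moves(commands=[[[-2,4,-0.7],-1,1],[[-4,8,-0.7],-2,1],[[-6,12,-0.7],-3.5,1],[[-8,16,-0.7],-4.5,1],[[-10,20,-0.7],-5.5,1],[[-11,22,-0.7],-6.3,1],[[-11,22,-0.7],-6.3,1],[[-11,22,-0.7],-6.3,1]])

```text
t: 9.8
tool_pos: [0.4437, -0.1672, 0.1881]
ee_rot: [-0.001, 0.867, 0.498, -0.0]
ft_force: [-0.9, 0.1, 0.1]
width: 0.0856
finger_force: 0.0
```

```bash
cat > k.py <<'E'
from h import *
import sys
im,d,cal=snap("wrist");P=wpts(d,cal);n=sys.argv[1]
np.savez(n+".npz",im=im,d=d,K=cal["camera_matrix"],T=cal["world_from_camera"])
cv2.imwrite(f"pics/{n}.png",im[:,:,::-1])
C=None
for nm,z0,z1,rad in(("knob",.086,.1,.04),("skirt",.05,.064,.049)):
    m,k=disc(P,d,(.478,-.108),rad,z0,z1);zz=np.median(P[m>0][:,2])
    W=onplane(k[0][:,0],zz,cal);cc,r=circ(W)
    for i in range(3): W=W[abs(np.hypot(*(W[:,:2]-cc).T)-r)<.0025];cc,r=circ(W)
    print(nm,zz.round(4),cc.round(4),r.round(4),len(W));C=cc if C is None else C
h=cv2.cvtColor(im,cv2.COLOR_RGB2HSV);rr=np.hypot(P[...,0]-C[0],P[...,1]-C[1])
m=(rr<.046)&(P[...,2]>.04)&((h[...,0]<8)|(h[...,0]>172))&(h[...,1]>100);mk=P[m].mean(0)
p=(rr<.085)&(rr>.045)&(h[...,0]>10)&(h[...,0]<30)&(h[...,1]>110)&(P[...,2]>.045);pl=P[p].mean(0)
a=lambda q:np.degrees(np.arctan2(q[1]-C[1],q[0]-C[0]))
print("mark",mk.round(4),m.sum(),"plunger",pl.round(4),p.sum(),"knob deg",a(mk)-a(pl))
go(C[0],C[1],.056,60)
E
python3 k.py k1
```

```text
knob 0.0931 [ 0.4779 -0.1058] 0.0243 187
skirt 0.0582 [ 0.4778 -0.1059] 0.0432 272
mark [ 0.4915 -0.1327  0.0945] 56 plunger [ 0.4231 -0.13    0.0978] 160 knob deg 92.98124268346575
shift [ 6.96 -0.08 13.24] head 59.83 roll -0.03 t 9.85 pos [ 0.4438 -0.1666  0.1884]
```

View pics/k1.png

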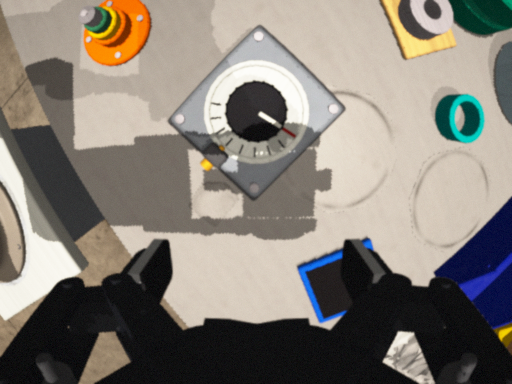

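The knob is centred at (0.478,-0.106), with its red mark at (287,131) and the plunger at (210,160), so it stands about 100° (5 clicks) from the stop. Grip it.

Request:
apply_moves(commands=[[[4,0,2],0,1],[[7,-0.1,5],0,1],[[7,-0.1,8],0,1],[[7,-0.1,10.5],0,1],[[7,-0.1,12.2],0,1],[[7,-0.1,13],0,1],[[7,-0.1,13.2],0,1],[[7,-0.1,13.2],0,1]])

```text
t: 10.65
tool_pos: [0.4783, -0.1059, 0.0576]
ee_rot: [0.0, 0.866, 0.499, 0.0]
ft_force: [-0.3, 0.1, 0.1]
width: 0.085
finger_force: 0.0
```

```bash
python3 -c "
from h import *
go(.4779,-.1058,.056,60)"
```

```text
shift [-0.01 -0.04  0.16] head 59.93 roll -0.01 t 10.65 pos [ 0.4783 -0.1059  0.0576]
```

Request:
apply_moves(commands=[[[0,0,0],0,0.4],[[0,0,0],0,-0.2],[[0,0,0],0,-0.6],[[0,0,0],0,-0.6],[[0,0,0],0,-0.6],[[0,0,0],0,-0.6],[[0,0,0],0,-0.6],[[0,0,0],0,-0.6]], grip_force=60)

```text
t: 11.45
tool_pos: [0.4786, -0.1067, 0.0584]
ee_rot: [0.001, 0.867, 0.499, 0.001]
ft_force: [0.1, 1.2, 5.9]
width: 0.0485
finger_force: 61.2
```

Request:
apply_moves(commands=[[[0,0,0],1,-0.6],[[0,0,0],2,-0.6],[[0,0,0],3,-0.6],[[0,0,0],4,-0.6],[[0,0,0],5,-0.6],[[0,0,0],6,-0.6],[[0,0,0],7,-0.6],[[0,0,0],8,-0.6]])

```text
t: 12.25
tool_pos: [0.4783, -0.1064, 0.0584]
ee_rot: [0.0, 0.995, 0.102, 0.001]
ft_force: [-0.7, 2.8, 7.5]
width: 0.0482
finger_force: 61.6
```

Request:
apply_moves(commands=[[[0,0,0],1,-0.6],[[0,0,0],2,-0.6],[[0,0,0],3,-0.6],[[0,0,0],4,-0.6],[[0,0,0],5,-0.6],[[0,0,0],6,-0.6],[[0,0,0],7,-0.6],[[0,0,0],7,-0.6]])

```text
t: 13.05
tool_pos: [0.4783, -0.106, 0.0584]
ee_rot: [-0.0, 0.965, -0.261, 0.001]
ft_force: [-0.7, 3.7, 4.2]
width: 0.0483
finger_force: 61.3
```

```bash
python3 -c "
from h import *
go(.4779,-.1058,.056,-40);o=status.get_obs();print(o['moment'],o['ft_force'],o['q'][5])"
```

```text
shift [-0.05  0.01  0.24] head -30.28 roll 1.62 t 13.05 pos [ 0.4783 -0.106   0.0584]
[ 0.52402823  0.28279946 -0.02703687] [-0.69202021  3.69934832  4.17860681] 1.7235415905771236
```

Request:
apply_moves(commands=[[[0,0,0],0.5,-0.6],[[0,0,0],1,-0.6],[[0,0,0],1.5,-0.6],[[0,0,0],2,-0.6],[[0,0,0],2,-0.6],[[0,0,0],2,-0.6]])

```text
t: 13.65
tool_pos: [0.4784, -0.1059, 0.0584]
ee_rot: [-0.0, 0.933, -0.359, 0.001]
ft_force: [0.1, 4.3, 7.3]
width: 0.0485
finger_force: 61.5
```

```bash
python3 -c "
from h import *
go(.4779,-.1058,.056,-40);o=status.get_obs();print(o['moment'],o['ft_force'],o['joint_torque'][5])"
```

```text
shift [-0.04  0.02  0.24] head -42.03 roll -0.34 t 13.65 pos [ 0.4784 -0.1059  0.0584]
[0.5306172  0.12565308 0.52096923] [0.07242467 4.33819672 7.2792649 ] 0.5182887241244316
```

Request:
apply_moves(commands=[[[0,0,0],0.4,-0.6],[[0,0,0],0.7,-0.6],[[0,0,0],0.7,-0.6],[[0,0,0],0.7,-0.6]])

```text
t: 14.05
tool_pos: [0.4774, -0.1049, 0.0583]
ee_rot: [-0.0, 0.92, -0.391, -0.0]
ft_force: [-1.9, 8.9, 12.4]
width: 0.0484
finger_force: 66.1
```

```bash
python3 -c "
from h import *
go(.4779,-.1058,.056,-40);o=status.get_obs();print(o['moment'],o['ft_force'],o['joint_torque'][5])"
```

```text
shift [0.1  0.03 0.23] head -46.06 roll -1.01 t 14.05 pos [ 0.4774 -0.1049  0.0583]
[1.50716042 0.32710102 1.66760705] [-1.86405922  8.88370216 12.3906624 ] 1.688162013888359
```

Request:
apply_moves(commands=[[[0,0,0],-0.5,-0.6],[[0,0,0],-0.8,-0.6],[[0,0,0],-0.8,-0.6],[[0,0,0],-0.8,-0.6]])

```text
t: 14.45
tool_pos: [0.4773, -0.1049, 0.0583]
ee_rot: [-0.001, 0.935, -0.355, -0.001]
ft_force: [-2.8, 8.1, 11.7]
width: 0.048
finger_force: 65.1
```

```bash
python3 -c "
from h import *
go(.4779,-.1058,.056,-40);o=status.get_obs();print(o['moment'],o['ft_force'],o['joint_torque'][5])"
```

```text
shift [0.1  0.03 0.23] head -41.53 roll -0.26 t 14.45 pos [ 0.4773 -0.1049  0.0583]
[ 1.19716192  0.40327312 -0.03257265] [-2.80396551  8.06331126 11.71256823] -0.10031710378825665
```

Request:
apply_moves(commands=[[[0,0,0],-1,-0.6],[[0,0,0],-2,-0.6],[[0,0,0],-3,-0.6],[[0,0,0],-4,-0.6],[[0,0,0],-5,-0.6],[[0,0,0],-6,-0.6],[[0,0,0],-7,-0.6],[[0,0,0],-7,-0.6]])

```text
t: 15.25
tool_pos: [0.4769, -0.1062, 0.0583]
ee_rot: [-0.0, 1.0, 0.006, -0.001]
ft_force: [-4.8, 1.9, 12.8]
width: 0.0483
finger_force: 65.1
```

Request:
apply_moves(commands=[[[0,0,0],-1,-0.6],[[0,0,0],-2,-0.6],[[0,0,0],-3,-0.6],[[0,0,0],-3,-0.6],[[0,0,0],-3,-0.6]])

```text
t: 15.75
tool_pos: [0.477, -0.1068, 0.0583]
ee_rot: [0.0, 0.987, 0.161, -0.001]
ft_force: [-6.3, -1.7, 9.6]
width: 0.0483
finger_force: 64.9
```

```bash
python3 -c "
from h import *
go(.4779,-.1058,.056,18.5);o=status.get_obs();print(o['moment'],o['ft_force'],o['joint_torque'][5])"
```

```text
shift [ 0.12 -0.07  0.23] head 18.49 roll -0.0 t 15.75 pos [ 0.477  -0.1068  0.0583]
[-0.29930806  0.94544648 -0.18374787] [-6.25774815 -1.71827188  9.57684874] -0.19311864394694567
```

Request:
apply_moves(commands=[[[0,0,0],-0.3,-0.6],[[0,0,0],-0.3,-0.6],[[0,0,0],-0.3,-0.6]])

```text
t: 16.05
tool_pos: [0.477, -0.1069, 0.0583]
ee_rot: [0.0, 0.984, 0.176, -0.001]
ft_force: [-5.8, -0.7, 10.3]
width: 0.0483
finger_force: 65.0
```

```bash
python3 -c "
from h import *
go(.4779,-.1058,.056,18.5);o=status.get_obs();print(o['moment'],o['ft_force'],o['joint_torque'][5])"
```

```text
shift [ 0.12 -0.07  0.23] head 20.3 roll 0.3 t 16.05 pos [ 0.477  -0.1069  0.0583]
[-0.27783597  1.1060685  -0.08377136] [-5.79484225 -0.67232746 10.34422937] -0.1109773269854486
```

Near the detent centre. Release, lift and look at the mark.

Request:
apply_moves(commands=[[[0,0,0],0,-0.2],[[0,0,0],0,0.4],[[0,0,0],0,1],[[0,0,0],0,1],[[0,0,0],0,1],[[0,0,0],0,1]])

```text
t: 16.65
tool_pos: [0.4779, -0.1063, 0.0572]
ee_rot: [0.0, 0.984, 0.176, 0.0]
ft_force: [0.5, 0.2, -0.7]
width: 0.0856
finger_force: 0.0
```

Request:
apply_moves(commands=[[[0,0,-2],0,1],[[0,0,-5],0,1],[[0,0,-9],0,1],[[-4,0,-13],0,1],[[-7,0,-14],0,1],[[-7,0,-14],0,1],[[-7,0,-14],0,1]])

```text
t: 17.35
tool_pos: [0.4123, -0.1309, 0.1977]
ee_rot: [0.0, 0.984, 0.176, 0.001]
ft_force: [0.8, 0.3, 0.3]
width: 0.0854
finger_force: 0.0
```

```bash
python3 k.py k2; python3 -c "
import cv2
im=cv2.imread('pics/k2.png');cv2.imwrite('pics/k2c.png',cv2.resize(im[40:200,150:365],None,fx=3,fy=3,interpolation=cv2.INTER_CUBIC))"
```

```text
knob 0.0931 [ 0.4779 -0.1059] 0.0243 181
skirt 0.0581 [ 0.4777 -0.1059] 0.0431 260
mark [ 0.4704 -0.1319  0.1257] 56 plunger [ 0.4178 -0.1233  0.1064] 147 knob deg 57.84708330395833
shift [ 6.98 -0.05 14.12] head 20.27 roll -6.62 t 17.4 pos [ 0.4125 -0.1306  0.1971]
```

View pics/k2c.png

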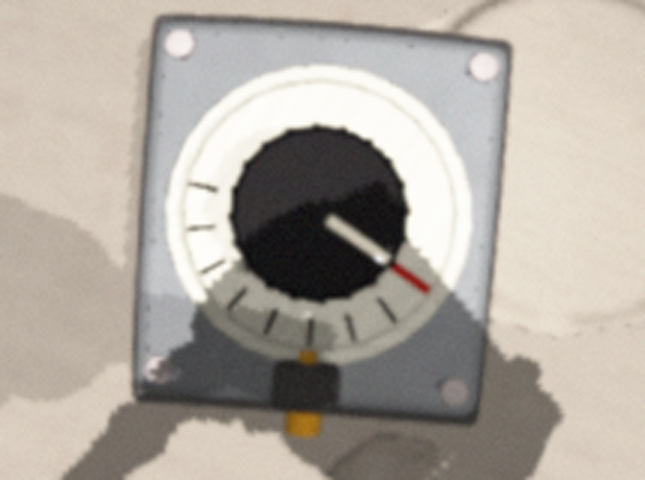

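The third black tick from the red mark lines up with the plunger at (310,332). That confirms 3 clicks (about 58° measured), and the gripper is clear.

```bash
python3 -c "
from rig import manip
print(manip.close_job())"
```

```text
the job is handed in; nothing more can be done
None
```

The job is handed in (the judge gave no verdict back): the pad collar, bore radius 16.5 mm, sits level on the yellow step, and the knob was turned to its clockwise stop, then 3 clicks back and let go.

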